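Clamp a rail blank in the coping sled and run it home

ROBOT

A 7-joint arm with a two-finger parallel gripper is mounted at the origin on a cart in front of the work surface, level with it; the furniture and walls round the work are solid. World frame = base frame: x ahead of the robot, y to its left, z up, the work surface at z = 0. Lengths are in m, angles in rad, forces in N, time in s.
With the tool pointing down it reaches from about 0.4 to 0.875 m from the base axis. Payload 6.5 kg.
Tool frame: the origin (TCP) lies at the very end of the fingers, on their centre line; the grasp point (between the pads) lies 19 mm behind it; z points along the fingers, y is the line along which they close (so a half turn about z gives the same grasp; the last joint's range is limited). The gripper opens to 85 mm and grips with 20 to 120 N. Pads are 22 mm wide; open, the fingers measure 114 mm over their backs; the gripper's body (76 mm by 85 mm) begins 54 mm behind the grasp point. The pads swing forward as they close: fully open they stand 13 mm farther back than shut.
Start: joints at [1.047, 0.536, -0.004, 1.538, 0.003, 1.067, -0.071], TCP at [0.287, -0.583, 0.231] pointing down, gripper open.
Joint ranges: [-2.7, 2.7], [-0.37, 2.16], [-1.27, 1.26], [0.24, 2.4], [-1.31, 4.45], [0.19, 1.91], [-2.76, 2.76]. Speed limits (rad/s): [2.39, 2.39, 3.14, 3.14, 3.14, 3.14, 3.14].

INTERFACE

Orientations are given as a unit quaternion [w, x, y, z].
In Python, from plant import readout, snapshot, camera_model, order gives the robot as it stands.
- The arm moves only by the tool carry_out, never from a script. Its argument "moves" is one flat list of numbers, 5 for each row, row after row: the closure, from -1 (fully open) to 1 (shut), so that 0 is half open, then the shift along the world's x, y, z in m, then the turn about the world's z in degrees. In form: [claw, dx, dy, dz, roll, claw, dx, dy, dz, roll, ...]. A call has 1 to 5 rows; each row shifts and turns the commanded pose from where the row before left it; what a row does not reach is not made up. A row lasts 1/10 s, in which the tool goes at most 50 mm and 8.59 degrees, less where a joint would pass 70% of its speed; a pose out of reach is approached as far as the arm can. A call with a gripper value outside its range is refused whole. The fingers move at their own pace and stop on an object; "force" is the grip in N (left out, the last holds). Time passes only in rows, so rows that do not move let the fingers close. It gives the time, the measured TCP pose, the force, the opening and the grip force at its end, in the units of the state.
- readout.state(): the state, without advancing time (a new reading comes with each control period).
- snapshot(name): name is "scene" or "top"; returns the picture (480x640x3 uint8, red, green, blue); there is no depth.
- camera_model(name): a dict with "K" (3x3 intrinsics, pixels), "xyz" and "rotation" of the camera in the world. Camera axes: x right, y up, looking along -z (the intrinsics and any distortion apply to the point x, -y, -z); pixel columns grow to the right and rows downward; lengths in m; the calibration is good to about 2 mm. A picture is of the moment at which its call begins. camera_model takes no time and is no camera call.
- order.finish_job(): hands the job in; it is judged then, once.
The state is a dict: "time_s": time; "qpos": joint angles; "qd": joint speeds; "tau": joint torques, N m; "eef_pos": TCP position; "tool_rot": TCP orientation; "wrist_force": force on the tool from outside, world axes, zero at the start; "torque": the same for the moment, N m; "width": opening from 0.0 (shut) to 1.0 (fully open); "finger_force": force on a finger pad.
Only numpy, scipy, OpenCV 4.12 (cv2) and the standard library are available. Lean on these libraries where they do the work, as an engineer would, in place of code of your own. Each camera call takes 0.05 s, during which the arm holds its last target. There are 200 camera calls.

TASK

Get the coping sled ready for routing: lay the long grooved wooden rail on the sled's bed and slide it endways between the two cheeks, under the raised clamp arm, until its end meets the wooden end stop. Then press the toggle clamp's handle down until it snaps over and stays down by itself with the rail clamped, let go, and push the sled (it has a turned knob) along its track fully home against the far stop. Leave the short offcut, the sanding block and the roll of tape where they are.

Things in the scene. Friction and masses are not known exactly. Their poses are not given: they have to be found in the camera images.
- rail_blank: the long rail: pale wood stick 140 mm long (its x), 44 wide (y), 36 high (z), with a 10 mm wide, 12 mm deep groove along the middle of its top; lies groove up; both ends are alike; 0.13 kg; origin at the centre of its underside. A plain shorter offcut lies nearby and is not the one
- seat (a point): point on the sled's bed top (24 mm above the table, moves with the sled) where the centre of the rail's underside lies when the rail is fully home, its end on the stop face at x +70 mm. Axes: x = way the rail is slid in, y = way the sled travels, z up. Bed from x -45 to +155, y -75 to +45 mm. End stop: wooden block 60 wide, 30 high
- channel_mouth (a point): middle of the channel's mouth on the bed top, at seat x -10 mm, same axes. Behind it two wooden cheeks, 22 mm high and 12 thick, stand 48 mm apart up to the stop, with flared lips in front. Lower the rail with its leading end 10 mm or more short of here, then slide it in by +x; when home, 60 mm of it stick out of the mouth, to hold it by its width
- clamp_pad (a point): centre of the underside of the clamp arm's round rubber pad (20 mm across); raised it hangs over the channel about 73 mm above the bed, closed it presses on the rail's top at seat x +45 mm
- push_knob (a point): top centre of the turned dark wooden knob on the sled, 58 mm high, 32 mm wide near its top (46 mm up), 22 mm at its waist; grasp it 15 to 25 mm below this point or push it; it moves with the sled, same axes as seat
- handle_hinge (a point): centre of the clamp handle's hinge, on the sled, 44 mm above the bed's top, at seat x +137 mm; the hinge axis is seat's y
- handle_grip (a point): top of the black rubber grip of the clamp handle, 78 mm from the hinge along the handle and 9 mm above its axis; the grip is a round bar 18 mm thick from 41 to 107 mm from the hinge. Raised, the handle points to seat's +x and 43 degrees (0.75 rad) up; pressed down it ends about 3 degrees above level. Straight presses from above, 60 mm in +x from the hinge, meet the handle at every angle
- clamp_handle (a joint): clamp handle, rad: 0 raised, grows as it is pressed down, end of travel 0.70. An over-centre spring resists, most at the beginning (about 8 to 11 N pressed 60 mm from the hinge), and throws it back to 0 if it is let go before the dead centre at about 0.42; past that it snaps over by itself and rests at about 0.68 on the rail. The arm follows it
- sled (a joint): sled's place along its track, m: about 0 to 0.02 at the start, 0.08 home against the far stop; dry friction about 3 N, it stays where it is left; it carries the bed, the clamp and the rail along seat's y
- offcut: short plain wood offcut 40x60x40 mm, not to be moved; origin at the centre of its underside
- sanding_block: sanding block 62x105x31 mm, a bystander; origin at the centre of its underside
- masking_tape: roll of pale tape, 106 mm across, 24 high, lying flat, a bystander; origin at the centre of its underside
- clamp_arm: the clamp's steel arm, 82 mm long, with the rubber pad under its free end; origin on its hinge, 53 mm above the bed top; it is driven by the handle

How it is judged:
On the way, in this order (a step that is already met when the one before it is completed fails the run):
1. the rail lies flat on the bed between the cheeks with its end at the end stop, the clamp still open and the sled not yet pushed home (x of rail_blank in the frame of seat above -0.005 m and distance between rail_blank and seat below 0.007 m and angle between the x axis of rail_blank and the x axis of seat, either way round below 0.08 rad and value of joint clamp_handle below 0.4 rad and value of joint sled below 0.06 m), for 0.2 s.
2. the clamp handle has snapped over and stays down untouched, with the rail still home and the sled not yet pushed home (value of joint clamp_handle above 0.62 rad and contact force between the fingers and anything else below 0.3 N and contact force between clamp_arm and rail_blank above 1 N and distance between rail_blank and seat below 0.007 m and value of joint sled below 0.06 m), for 0.2 s.
3. the sled is home against the far stop (value of joint sled above 0.076 m), for 0.2 s.
At the end, for the whole second after the job is handed in: The sled is home (within 4 mm of the far stop) and at rest; the clamp handle is down past its snap (above 0.62 rad) with the clamp pad pressing on the rail; the rail lies within 7 mm of its seat, in line with the channel within 0.08 rad (value of joint sled above 0.076 m and value of joint clamp_handle above 0.62 rad and contact force between clamp_arm and rail_blank above 1 N and distance between rail_blank and seat below 0.007 m and angle between the x axis of rail_blank and the x axis of seat, either way round below 0.08 rad and linear speed of rail_blank below 0.01 m/s and velocity of joint sled below 0.01 m/s); the robot touches nothing.
It fails at once if the offcut, the sanding block or the roll of tape is shifted by more than 25 mm (distance of any of offcut, sanding_block, masking_tape from where it was at the start of the episode above 0.025 m).
It also fails if it takes over 67 s, if anything falls off the work surface, if the arm or the gripper's body presses on something with over 40 N, if the wrist force passes 120 N, or if a joint passes its speed limit or range.

## Working session

There is one attempt and no reset: what is moved stays moved. The work goes in short steps, Python scripts to look and compute and a tool call to move; the robot and the scene stay as the last step left them, time stands still between calls to the robot, and variables do not carry over. Pictures are saved under pics/ and viewed, at most 10 in all, crops included, and the job is handed in when it is done.

Besides the shell and the picture viewer there is one more tool, called after "Emit:" in YAML: its name, and indented under it one key for each argument. carry_out: Moves the arm, as the interface text tells. Its arguments: {"type":"object","properties":{"moves":{"type":"array"},"force":{"type":"number"}},"required":["moves"]}

```bash
mkdir -p pics; python3 - <<'E'
from plant import readout, snapshot, camera_model
import cv2
for n in("scene","top"):
    cv2.imwrite(f"pics/{n}0.png",snapshot(n)[:,:,::-1]); print(n,camera_model(n))
s=readout.state();print(s)
E
```

```text
scene {'K': array([[452.37210937,   0.        , 322.60955313],
       [  0.        , 452.37210937, 231.97669795],
       [  0.        ,   0.        ,   1.        ]]), 'xyz': array([-0.06815577,  0.67459504,  0.46583651]), 'rotation': array([-0.37487172, -0.23176948,  0.47694869,  0.76044333])}
top {'K': array([[445.26508589,   0.        , 314.71908832],
       [  0.        , 445.26508589, 239.53497378],
       [  0.        ,   0.        ,   1.        ]]), 'xyz': array([0.32058939, 0.21039205, 1.0634575 ]), 'rotation': array([-0.65616194, -0.08405857,  0.09833719,  0.74344836])}
{'time_s': 0.1, 'qpos': array([ 1.04680069,  0.53711472, -0.00442446,  1.53876653,  0.00258975,
        1.06730341, -0.07123469]), 'qd': array([ 1.10440242e-03, -9.35746304e-04,  4.61611590e-04,  2.03362236e-04,
       -1.22389622e-03, -8.13018942e-06,  2.30627249e-03]), 'tau': array([ 3.06040922e-03, -5.84561419e+01,  1.05212387e+00, -2.59777558e+01,
        1.26343779e-02,  4.63354183e-03,  2.24888242e-05]), 'eef_pos': array([ 0.28701196, -0.58256651,  0.23048812]), 'tool_rot': array([-7.57301545e-04,  9.73914513e-01,  2.26913843e-01, -2.35727076e-04]), 'wrist_force': array([ 0.71637506, -0.14710409,  0.3612547 ]), 'torque': array([0.00979172, 0.0101399 , 0.02122114]), 'finger_force': 0.0, 'width': 0.9986316475700303}
```

View pics/top0.png

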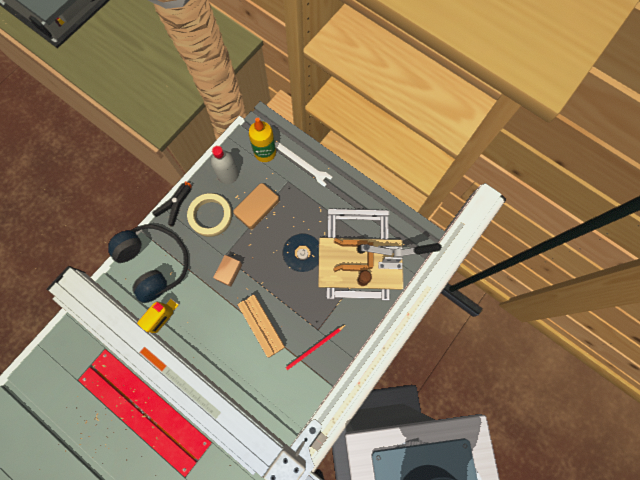

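View pics/scene0.png

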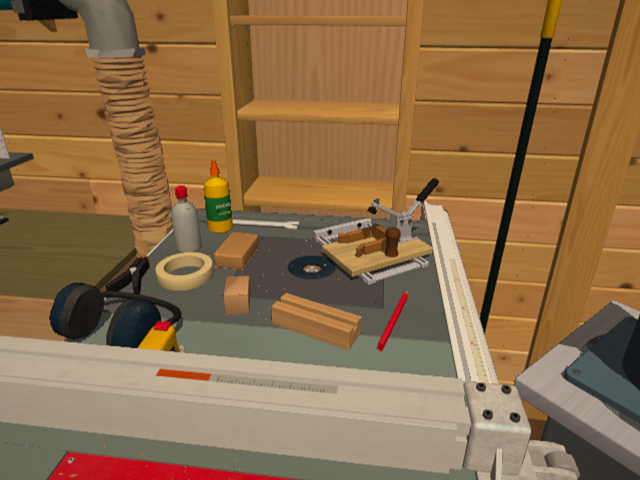

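The top view shows the rail at about (262,325), the sled bed at about (362,262), the knob at (365,278), the handle grip at (428,247), the offcut at (227,268), the tape at (210,213) and the sanding block at (257,204). Next I'll enlarge both views to pick corners.

```bash
cat > h.py <<'E'
import numpy as np, cv2
from plant import camera_model
from scipy.spatial.transform import Rotation as R
C={n:camera_model(n) for n in("scene","top")}
def _r(c):
    q=c["rotation"]; return R.from_quat([q[1],q[2],q[3],q[0]]).as_matrix()
def ray(n,p,z):
    c=C[n];d=np.linalg.inv(c["K"])@[p[0],p[1],1];d=_r(c)@(d*[1,-1,-1])
    return c["xyz"]+d*(z-c["xyz"][2])/d[2]
def proj(n,X):
    c=C[n];v=(np.atleast_2d(X)-c["xyz"])@_r(c);v=v*[1,-1,-1];u=v@c["K"].T
    return u[:,:2]/u[:,2:]
def crop(img,x,y,w,h,k,f): cv2.imwrite(f,cv2.resize(img[y:y+h,x:x+w],None,fx=k,fy=k,interpolation=cv2.INTER_CUBIC))
E
python3 - <<'E'
from h import *
crop(cv2.imread("pics/top0.png"),230,195,220,165,3.6,"pics/t1.png")
crop(cv2.imread("pics/scene0.png"),260,170,200,150,4,"pics/s1.png")
for p in [(239,301),(257,294),(286,346),(268,356)]: print(ray("top",p,.036))
for p in [(320,239),(403,239),(403,289),(320,289)]: print(ray("top",p,.024))
E
```

```text
[0.46698398 0.36341262 0.036     ]
[0.47792534 0.32084653 0.036     ]
[0.3533238  0.26703224 0.036     ]
[0.33674509 0.30922903 0.036     ]
[0.59354292 0.1589489  0.024     ]
[ 0.56871518 -0.04022383  0.024     ]
[ 0.44892427 -0.01892564  0.024     ]
[0.4731244  0.17446447 0.024     ]
```

View pics/t1.png

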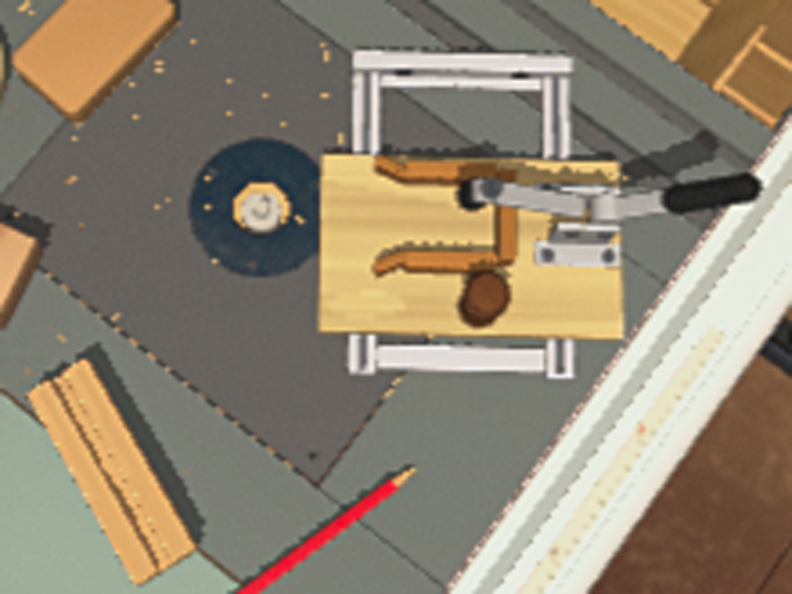

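View pics/s1.png

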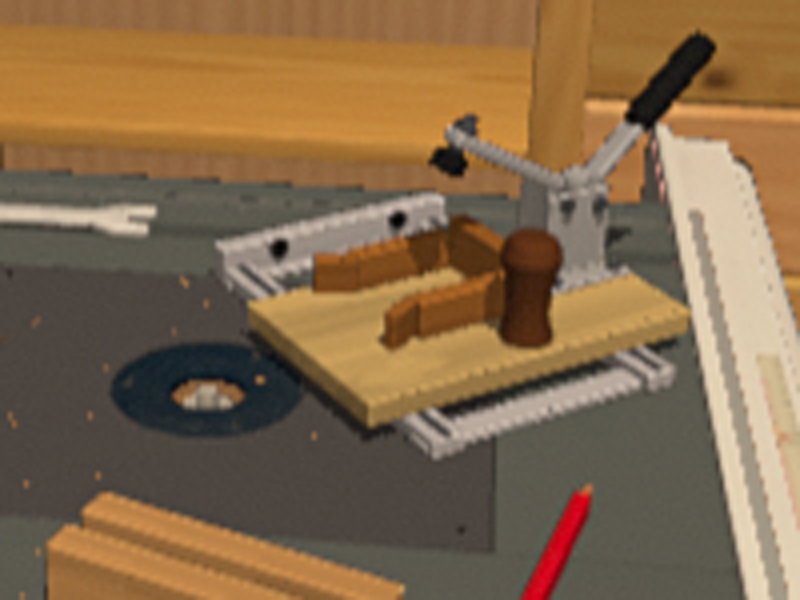

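```bash
cat > fit.py <<'E'
from h import *
from scipy.optimize import least_squares
def T(p,L): 
    c,s=np.cos(p[2]),np.sin(p[2]); L=np.asarray(L,float)
    return np.c_[p[0]+c*L[:,0]-s*L[:,1],p[1]+s*L[:,0]+c*L[:,1],L[:,2]]
def fit(obs,p0):
    # one small free image offset per camera absorbs calibration error
    def f(p): return np.concatenate([(proj(n,T(p,L))-P).ravel() for n,(L,P) in obs.items()])
    r=least_squares(f,p0,loss="soft_l1"); return r.x,f(r.x).reshape(-1,2)
t=lambda P:np.array(P)/3.6+[230,195]-.36
s=lambda P:np.array(P)/4+[260,170]-.37
E
python3 - <<'E'
from fit import *
rt=[(70,-22,36),(70,22,36),(-70,-22,36),(-70,22,36)]; rt=np.array(rt)/1e3
Pt=t([(88,357),(28,394),(195,547),(138,584)])
x,r=fit({"top":(rt,Pt)},[.41,.315,.4]);print("rail top",x,np.degrees(x[2]),r.round(1).tolist())
ps=np.array([(70,-22,36),(70,22,36),(-70,-22,36)])/1e3
print("scene pred rail",proj("scene",T(x,ps)).round(1).tolist(), s([(108,492),(50,540),(404,588)]))
bt=np.array([(-45,45,24),(155,45,24),(155,-75,24),(-45,-75,24)])/1e3
y,r=fit({"top":(bt,t([(320,154),(621,162),(624,338),(318,331)]))},[.53,.12,-1.69]);print("seat top",y,np.degrees(y[2]),r.round(1).tolist())
sc=(bt,s([(250,306),(628,270),(688,312),(370,424)]))
# corners in scene: left=(-45,45), back=(155,45), right=(155,-75), near=(-45,-75)
print("scene pred bed",proj("scene",T(y,bt)).round(1).tolist(),sc[1].tolist())
z,r=fit({"top":(bt,t([(320,154),(621,162),(624,338),(318,331)])),"scene":sc},y);print("both",z,np.degrees(z[2]),r.round(1).tolist())
c,sn=np.cos(z[2]),np.sin(z[2])
for nm,P,h in[("knob top",(486,296),.082),("pad bottom",(475,190),.097),("grip",(712,192),.13)]:
    w=ray("top",t(P),h);d=w[:2]-z[:2];print(nm,w,"in seat",c*d[0]+sn*d[1],-sn*d[0]+c*d[1])
E
```

```text
rail top [0.40682166 0.31904612 0.42603423] 24.40996356419856 [[-0.2, -0.2], [-0.2, -0.5], [0.9, 0.1], [-0.3, 0.5]]
scene pred rail [[285.6, 293.1], [271.1, 306.4], [361.4, 316.7]] [[286.63 292.63]
 [272.13 304.63]
 [360.63 316.63]]
seat top [ 0.54670417  0.12302113 -1.72014547] -98.55707565225202 [[0.5, -0.1], [-0.4, -0.3], [0.1, 0.2], [-0.1, 0.1]]
scene pred bed [[321.2, 245.9], [397.4, 226.5], [432.9, 248.0], [351.9, 271.8]] [[322.13, 246.13], [416.63, 237.13], [431.63, 247.63], [352.13, 275.63]]
both [ 0.54603226  0.12290104 -1.72228607] -98.6797229216551 [[0.6, 0.2], [-0.3, 0.1], [0.1, 0.6], [-0.1, 0.3], [-0.7, -0.2], [-18.8, -10.5], [1.6, 0.6], [-0.0, -3.7]]
knob top [0.47924409 0.07412174 0.082     ] in seat 0.058299707338027626 -0.058661938656710155
pad bottom [0.54354847 0.07277005 0.097     ] in seat 0.049931683371164506 0.005109970559188496
grip [ 0.51710048 -0.06354223  0.13      ] in seat 0.1886741189695634 -0.0004640950109503113
```

Emit:
carry_out:
  moves: [-1,0.033,0.031,0,0,-1,0.033,0.031,0,0,-1,0.033,0.031,0,0,-1,0.033,0.031,0,0,-1,0.031,0.031,0,-1.8]
  force: 60

```text
time_s: 0.6
eef_pos: [0.4514, -0.4263, 0.231]
tool_rot: [-0.0, 0.977, 0.212, -0.0]
wrist_force: [0.2, -0.6, 0.2]
width: 1.003
finger_force: 0.0
```

Emit:
carry_out:
  moves: [-1,0,0.048,0,0,-1,0,0.048,0,0,-1,0,0.048,0,0,-1,0,0.048,0,0,-1,0,0.048,0,0]

```text
time_s: 1.1
eef_pos: [0.4497, -0.1861, 0.2311]
tool_rot: [-0.0, 0.977, 0.212, -0.0]
wrist_force: [0.7, 1.3, -0.0]
width: 1.003
finger_force: 0.0
```

Emit:
carry_out:
  moves: [-1,0,0.048,0,0,-1,0,0.048,0,0,-1,0,0.048,0,0,-1,0,0.048,0,0,-1,0,0.048,0,0]

```text
time_s: 1.6
eef_pos: [0.4497, 0.0537, 0.2313]
tool_rot: [0.0, 0.977, 0.211, -0.0]
wrist_force: [0.9, -0.6, -0.4]
width: 1.002
finger_force: 0.0
```

Emit:
carry_out:
  moves: [-1,0,0.048,0,0,-1,0,0.048,0,0,-1,0,0.048,0,0,-1,0,0.048,-0.01,0,-1,0,0.048,-0.01,0]

```text
time_s: 2.1
eef_pos: [0.4501, 0.2937, 0.211]
tool_rot: [0.0, 0.977, 0.211, 0.0]
wrist_force: [1.2, -0.3, -0.9]
width: 0.997
finger_force: 0.0
```

Emit:
carry_out:
  moves: [-1,-0.003,0.02,-0.02,0,-1,-0.004,0.022,-0.03,0,-1,0,0,-0.045,0,-1,0,0,-0.045,0,-1,0,0,-0.02,0]

```text
time_s: 2.6
eef_pos: [0.4409, 0.3321, 0.0472]
tool_rot: [0.001, 0.977, 0.212, -0.003]
wrist_force: [-0.8, 0.3, 0.2]
width: 0.999
finger_force: 0.0
```

Emit:
carry_out:
  moves: [-1,0,0,-0.02,0,-1,0,0,-0.013,0,-1,0,0,-0.01,0,-1,0,0,-0.003,0,-1,0,0,0,0]

```text
time_s: 3.1
eef_pos: [0.4434, 0.334, 0.0054]
tool_rot: [-0.0, 0.977, 0.212, 0.0]
wrist_force: [0.0, 0.4, 0.2]
width: 0.997
finger_force: 0.0
```

Emit:
carry_out:
  moves: [1,0,0,0,0,1,0,0,0,0,1,0,0,0,0,1,0,0,0,0,1,0,0,0,0]
  force: 60

```text
time_s: 3.6
eef_pos: [0.4439, 0.3345, 0.0062]
tool_rot: [-0.0, 0.977, 0.212, 0.001]
wrist_force: [-0.6, -0.2, 5.7]
width: 0.508
finger_force: 61.8
```

Emit:
carry_out:
  moves: [1,0,0,0.01,0,1,0,0,0.025,0,1,0,0,0.03,0,1,0,0,0.03,0,1,0,0,0.02,0]

```text
time_s: 4.1
eef_pos: [0.4437, 0.3343, 0.1228]
tool_rot: [-0.0, 0.977, 0.212, 0.001]
wrist_force: [0.2, -0.5, -1.4]
width: 0.504
finger_force: 61.1
```

Emit:
carry_out:
  moves: [1,0.015,-0.01,0,7,1,0.015,-0.01,0,7,1,0.015,-0.01,0,7,1,0.015,-0.01,0,7,1,0.015,-0.01,0,7]

```text
time_s: 4.6
eef_pos: [0.5187, 0.2831, 0.1207]
tool_rot: [0.0, 0.867, 0.498, -0.0]
wrist_force: [-0.0, -0.1, -0.6]
width: 0.503
finger_force: 61.3
```

Emit:
carry_out:
  moves: [1,0.015,-0.01,0,7,1,0.015,-0.01,0,7,1,0.0175,-0.0075,0,8,1,0,0,0,0,1,0,0,0,0]

```text
time_s: 5.1
eef_pos: [0.5654, 0.2562, 0.1203]
tool_rot: [-0.0, 0.759, 0.651, -0.0]
wrist_force: [-0.9, 0.7, -1.9]
width: 0.507
finger_force: 61.2
```

```bash
python3 - <<'E'
from fit import *
from plant import snapshot, readout
a=snapshot("top")[:,:,::-1].copy();b=snapshot("scene")[:,:,::-1].copy()
s=readout.state();print(s["eef_pos"],s["tool_rot"])
w=np.hstack([cv2.resize(a[195:345,230:430],(400*1,300),interpolation=2),cv2.resize(b[130:280,250:450],(400,300),interpolation=2)])
cv2.imwrite("pics/top2.png",a);cv2.imwrite("pics/scene2.png",b);cv2.imwrite("pics/c2.png",w)
E
```

```text
[0.56459352 0.25720863 0.12045197] [-3.43375772e-04  7.58152482e-01  6.52077175e-01 -2.33229514e-04]
```

View pics/c2.png

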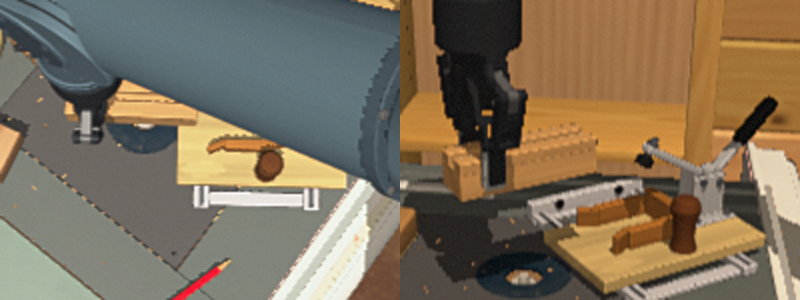

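The gripper holds the rail level and in line with the channel. The rail's leading near top corner is at about (329,256) in the top view, which I'll compare with the prediction.

```bash
python3 - <<'E'
from fit import *
y=np.array([.5467,.1230,-1.7201]);c,sn=np.cos(y[2]),np.sin(y[2])
def seat(w): d=w[:2]-y[:2]; return (c*d[0]+sn*d[1],-sn*d[0]+c*d[1])
print(seat(np.array([.5656,.2565])))
z=.150
for P in [(198,122),(196,105)]: print(seat(ray("top",np.array(P)/2+[230,195],z)))
for x in(-25,-165):
  for v in(-22,22): print(x,v,proj("scene",T(y,[(x/1e3,v/1e3,z)])), (proj("scene",T(y,[(x/1e3,v/1e3,z)]))-[250,130])*2)
E
```

```text
(np.float64(-0.13482616583743434), np.float64(-0.0011683345311411068))
(np.float64(-0.024064187591465412), np.float64(-0.029171601024447796))
(np.float64(-0.026470558504089924), np.float64(-0.010826526290830665))
-25 -22 [[347.97903281 198.71583976]] [[195.95806563 137.43167953]]
-25 22 [[336.04114004 191.36918842]] [[172.08228008 122.73837684]]
-165 -22 [[279.87550244 212.90151586]] [[ 59.75100488 165.80303171]]
-165 22 [[269.89798911 204.41144259]] [[ 39.79597821 148.82288519]]
```

Emit:
carry_out:
  moves: [1,0.001,0,-0.03,0,1,0,0,-0.03,0,1,0,0,-0.02,0,1,0,0,-0.006,0,1,0,0,0,0]

```text
time_s: 5.7
eef_pos: [0.5657, 0.257, 0.034]
tool_rot: [-0.0, 0.758, 0.653, -0.001]
wrist_force: [-0.1, 1.4, -1.6]
width: 0.504
finger_force: 61.2
```

Emit:
carry_out:
  moves: [1,0,0,-0.002,0,1,0,0,-0.001,0,1,0,0,-0.001,0,1,0,0,0,0]

```text
time_s: 6.1
eef_pos: [0.567, 0.2565, 0.0307]
tool_rot: [0.0, 0.758, 0.652, 0.0]
wrist_force: [-0.4, -0.4, -1.7]
width: 0.505
finger_force: 61.2
```

Emit:
carry_out:
  moves: [1,0,0,-0.001,0,1,-0.0015,-0.0099,0,0,1,-0.0015,-0.0099,0,0,1,-0.0015,-0.0099,0,0,1,-0.0015,-0.0099,0,0]

```text
time_s: 6.6
eef_pos: [0.5619, 0.217, 0.0301]
tool_rot: [0.0, 0.758, 0.652, 0.002]
wrist_force: [2.0, 2.1, 0.5]
width: 0.506
finger_force: 61.3
```

Emit:
carry_out:
  moves: [1,-0.0015,-0.0099,0,0,1,-0.0015,-0.0099,0,0,1,-0.0015,-0.0099,0,0,1,-0.0012,-0.0079,0,0,1,0,0,0,0]

```text
time_s: 7.1
eef_pos: [0.5556, 0.1778, 0.0299]
tool_rot: [0.0, 0.758, 0.652, 0.0]
wrist_force: [1.5, 0.9, 7.8]
width: 0.506
finger_force: 62.2
```

Emit:
carry_out:
  moves: [1,-0.0006,-0.004,0.0005,0,1,-0.0006,-0.004,0,0,1,-0.0006,-0.004,0,0,1,-0.0003,-0.002,0,0,1,0,0,0,0]

```text
time_s: 7.6
eef_pos: [0.5532, 0.1647, 0.0299]
tool_rot: [0.0, 0.758, 0.652, 0.0]
wrist_force: [2.9, 1.7, 5.1]
width: 0.504
finger_force: 61.8
```

Emit:
carry_out:
  moves: [1,-0.0002,-0.0015,0,0,1,-0.0002,-0.0015,0,0,1,0,0,0,0]

```text
time_s: 7.9
eef_pos: [0.5528, 0.1625, 0.0299]
tool_rot: [-0.0, 0.758, 0.652, 0.0]
wrist_force: [3.7, 3.7, 4.4]
width: 0.506
finger_force: 61.8
```

Emit:
carry_out:
  moves: [1,-0.0002,-0.0015,0,0,1,-0.0002,-0.0015,0,0,1,0,0,0,0]

```text
time_s: 8.2
eef_pos: [0.5524, 0.1617, 0.03]
tool_rot: [-0.001, 0.757, 0.653, 0.002]
wrist_force: [4.8, 7.8, 0.7]
width: 0.506
finger_force: 61.3
```

Emit:
carry_out:
  moves: [1,-0.0002,-0.0015,0,0,1,0,0,0,0]

```text
time_s: 8.4
eef_pos: [0.5523, 0.1617, 0.0302]
tool_rot: [-0.001, 0.757, 0.653, 0.003]
wrist_force: [4.4, 10.9, -0.4]
width: 0.504
finger_force: 61.2
```

Emit:
carry_out:
  moves: [1,0.0002,0.0015,0,0,-1,0,0,0,0,-1,0,0,0,0,-1,0,0,0,0,-1,0,0,0,0]

```text
time_s: 8.9
eef_pos: [0.5514, 0.1582, 0.0293]
tool_rot: [0.0, 0.758, 0.652, -0.001]
wrist_force: [-0.2, -0.4, -0.4]
width: 1.005
finger_force: 0.0
```

Emit:
carry_out:
  moves: [-1,0,0,0.03,0,-1,0,0.01,0.04,0,-1,0,0.03,0.04,0,-1,0,0.03,0.045,0,-1,0,0.03,0.035,0]

```text
time_s: 9.4
eef_pos: [0.5522, 0.2573, 0.2186]
tool_rot: [0.0, 0.758, 0.652, 0.0]
wrist_force: [0.7, -0.1, -0.5]
width: 1.004
finger_force: 0.0
```

Emit:
carry_out:
  moves: [1,-0.045,0.02,0,0,1,-0.045,0.02,0,0,1,-0.035,0.02,0,0]

```text
time_s: 9.7
eef_pos: [0.4244, 0.3172, 0.2164]
tool_rot: [0.0, 0.758, 0.653, -0.001]
wrist_force: [0.4, 0.7, 0.0]
width: 0.516
finger_force: 0.0
```

```bash
python3 - <<'E'
from fit import *
from plant import snapshot
a=snapshot("top")[:,:,::-1].copy();b=snapshot("scene")[:,:,::-1].copy()
cv2.imwrite("pics/top3.png",a);cv2.imwrite("pics/scene3.png",b)
k=lambda i,x,y:cv2.resize(i[y:y+125,x:x+167],(800,600),interpolation=2)
w=np.hstack([cv2.resize(a[200:350,300:433],(400,450),interpolation=2),cv2.resize(b[150:300,310:443],(400,450),interpolation=2)])
cv2.imwrite("pics/c3.png",w)
E
```

```text
(no output)
```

View pics/c3.png

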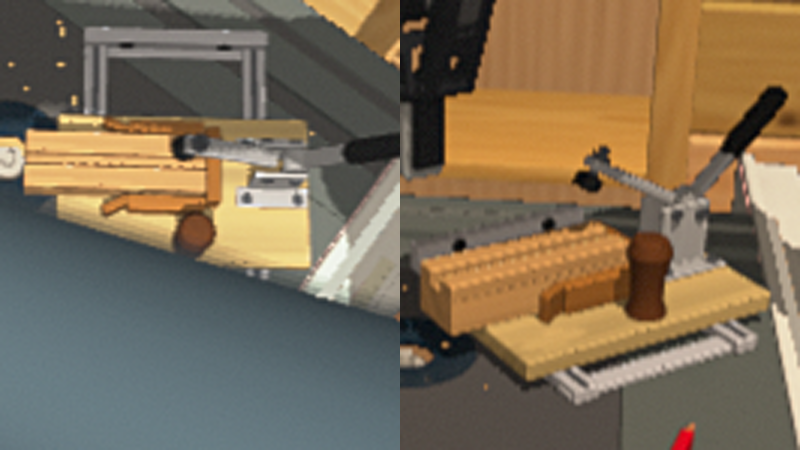

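The rail's end meets the stop at about (207,165) in the left half, it sits flat between the cheeks, and the clamp is still up. Next I'll go over the handle.

Emit:
carry_out:
  moves: [1,0.01,-0.043,0,0,1,0.01,-0.043,0,0,1,0.01,-0.043,0,0,1,0.01,-0.043,0,0,1,0.01,-0.043,0,0]

```text
time_s: 10.3
eef_pos: [0.4774, 0.0992, 0.2163]
tool_rot: [0.0, 0.758, 0.652, -0.0]
wrist_force: [1.4, 0.1, -0.6]
width: -0.002
finger_force: 0.0
```

Emit:
carry_out:
  moves: [1,0.01,-0.043,0,0,1,0.01,-0.043,0,0,1,0.01,-0.043,0,0,1,0.013,-0.045,0,0,1,0,0,-0.02,0]

```text
time_s: 10.8
eef_pos: [0.5227, -0.0813, 0.1976]
tool_rot: [0.003, 0.762, 0.648, 0.0]
wrist_force: [0.4, 0.2, 0.0]
width: 0.001
finger_force: 0.0
```

```bash
python3 - <<'E'
from fit import *
from plant import snapshot,readout
y=np.array([.5467,.1230,-1.7201]);c,sn=np.cos(y[2]),np.sin(y[2])
def seat(w): d=w[:2]-y[:2]; return (c*d[0]+sn*d[1],-sn*d[0]+c*d[1])
for P in [(24,130),(24,193)]: print("rail rear",seat(ray("top",np.array(P)/3+[300,200],.060)))
b=snapshot("scene")[:,:,::-1].copy();s=readout.state();print(s["eef_pos"],seat(s["eef_pos"]))
cv2.imwrite("pics/c4.png",cv2.resize(b[100:250,300:500],(600,450),interpolation=2))
E
```

```text
rail rear (np.float64(-0.07055942142345786), np.float64(0.020224819205250568))
rail rear (np.float64(-0.06916122892714723), np.float64(-0.02956213523955524))
[ 0.51923072 -0.07715774  0.19339871] (np.float64(0.2020170044447195), np.float64(0.0026097008414324024))
```

View pics/c4.png

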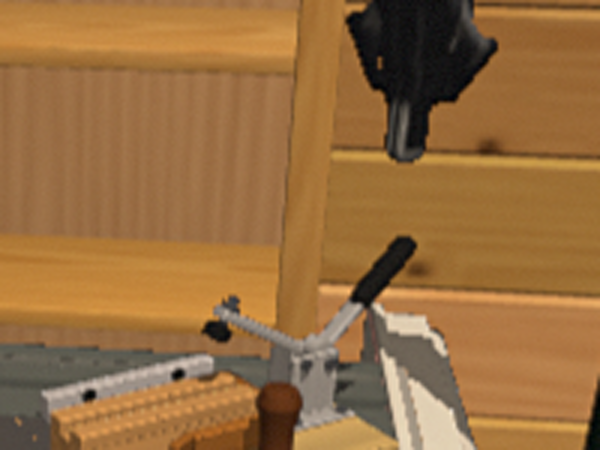

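The fingers are shut and above the grip, and the rail's rear end measures at seat x −70 mm, so it is home. Pressing now.

Emit:
carry_out:
  moves: [1,0,0,-0.03,0,1,0,0,-0.02,0,1,0,0,-0.01,0,1,0,0,-0.01,0,1,0,0,-0.008,0]

```text
time_s: 11.35
eef_pos: [0.521, -0.0714, 0.1193]
tool_rot: [0.0, 0.758, 0.653, 0.0]
wrist_force: [-0.3, -0.1, 7.6]
width: -0.001
finger_force: 3.3
```

Emit:
carry_out:
  moves: [1,0,0,-0.008,0,1,0,0,-0.008,0,1,0,0,-0.008,0,1,0,0,-0.006,0,1,0,0,0,0]

```text
time_s: 11.85
eef_pos: [0.5193, -0.0718, 0.0875]
tool_rot: [-0.001, 0.758, 0.652, -0.001]
wrist_force: [-0.8, -0.6, 0.5]
width: 0.002
finger_force: 0.0
```

Emit:
carry_out:
  moves: [1,0,0,0.03,0,1,0,0,0.045,0,1,0,0,0.045,0,1,-0.03,0.02,0,0,1,-0.045,0.02,0,0]

```text
time_s: 12.35
eef_pos: [0.4472, -0.0313, 0.2101]
tool_rot: [0.001, 0.758, 0.652, 0.002]
wrist_force: [-0.1, 1.6, -0.3]
width: -0.005
finger_force: 0.0
```

```bash
python3 - <<'E'
from fit import *
from plant import snapshot,readout
y=np.array([.5467,.1230,-1.7201])
a=snapshot("top")[:,:,::-1].copy();b=snapshot("scene")[:,:,::-1].copy();s=readout.state();print(s["eef_pos"])
w=np.hstack([cv2.resize(a[200:350,300:450],(400,400),interpolation=2),cv2.resize(b[150:300,310:460],(400,400),interpolation=2)])
cv2.imwrite("pics/c5.png",w)
for q in [(.0583,-.0587,.082),(.0583,-.095,.064)]: print(T(y,[q]))
E
```

```text
[ 0.4381908  -0.02999491  0.20728383]
[[0.47998094 0.07408019 0.082     ]]
[[0.44408478 0.0794798  0.064     ]]
```

View pics/c5.png

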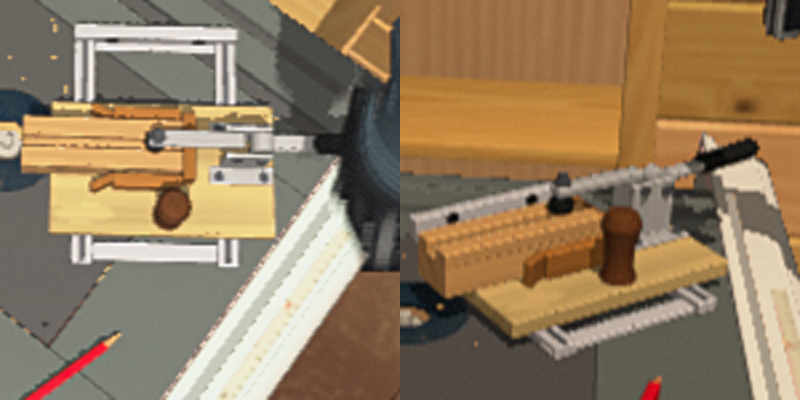

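The clamp is down on the rail: pad at (155,138) in the left half, handle nearly level. The knob hasn't moved. I'll go behind the knob at seat −y.

Emit:
carry_out:
  moves: [1,-0.004,0.037,0,0,1,-0.004,0.037,0,0,1,0,0.037,0,0,1,0,0,-0.04,0,1,0,0,-0.03,0]

```text
time_s: 12.95
eef_pos: [0.4376, 0.0802, 0.1377]
tool_rot: [0.0, 0.757, 0.653, 0.001]
wrist_force: [0.7, -0.5, -0.1]
width: 0.002
finger_force: 0.0
```

Emit:
carry_out:
  moves: [1,0,0,-0.04,0,1,0,0,-0.035,0,1,0,0,-0.01,0,1,0,0,0,0]

```text
time_s: 13.35
eef_pos: [0.4365, 0.079, 0.0527]
tool_rot: [-0.001, 0.758, 0.653, -0.001]
wrist_force: [-0.2, -0.9, 0.8]
width: 0.001
finger_force: 0.0
```

Emit:
carry_out:
  moves: [1,0.0099,-0.0015,0,0,1,0.0099,-0.0015,0,0,1,0.0099,-0.0015,0,0,1,0.0099,-0.0015,0,0,1,0.0099,-0.0015,0,0]

```text
time_s: 13.85
eef_pos: [0.4878, 0.0714, 0.0539]
tool_rot: [0.0, 0.758, 0.652, 0.0]
wrist_force: [-3.6, 2.3, 2.7]
width: 0.001
finger_force: 1.9
```

Emit:
carry_out:
  moves: [1,0.0099,-0.0015,0,0,1,0.0099,-0.0015,0,0,1,0.005,-0.0007,0,0,1,0.005,-0.0007,0,0]

```text
time_s: 14.25
eef_pos: [0.5137, 0.0672, 0.0529]
tool_rot: [-0.002, 0.758, 0.652, -0.003]
wrist_force: [-20.6, 4.0, 15.9]
width: -0.005
finger_force: 10.4
```

Emit:
carry_out:
  moves: [1,0.002,0,0,0,1,0,0,0,0]

```text
time_s: 14.45
eef_pos: [0.5135, 0.0673, 0.0525]
tool_rot: [-0.002, 0.758, 0.653, -0.004]
wrist_force: [-16.0, 1.5, 11.7]
width: 0.002
finger_force: 8.1
```

Emit:
carry_out:
  moves: [1,-0.015,0.002,0,0,1,-0.03,0.005,0,0,1,-0.02,0,0.03,0,1,0,0.01,0.045,0,1,0,0.04,0.03,0]

```text
time_s: 14.95
eef_pos: [0.4547, 0.1203, 0.1602]
tool_rot: [0.002, 0.76, 0.65, -0.0]
wrist_force: [2.7, -0.2, -0.4]
width: -0.001
finger_force: 0.0
```

Emit:
carry_out:
  moves: [1,0,0.045,0.02,0,1,0,0.045,0,0,1,0,0.045,0,0,1,0,0.045,0,0,1,0,0,0,0]

```text
time_s: 15.45
eef_pos: [0.4526, 0.3119, 0.1795]
tool_rot: [-0.002, 0.755, 0.655, 0.003]
wrist_force: [-0.2, 0.1, 0.3]
width: -0.0
finger_force: 0.0
```

```bash
python3 - <<'E'
from fit import *
from plant import snapshot
a=snapshot("top")[:,:,::-1].copy();b=snapshot("scene")[:,:,::-1].copy()
w=np.hstack([cv2.resize(a[180:330,290:440],(400,400),interpolation=2),cv2.resize(b[150:300,310:460],(400,400),interpolation=2)])
cv2.imwrite("pics/c6.png",w)
E
```

```text
(no output)
```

View pics/c6.png

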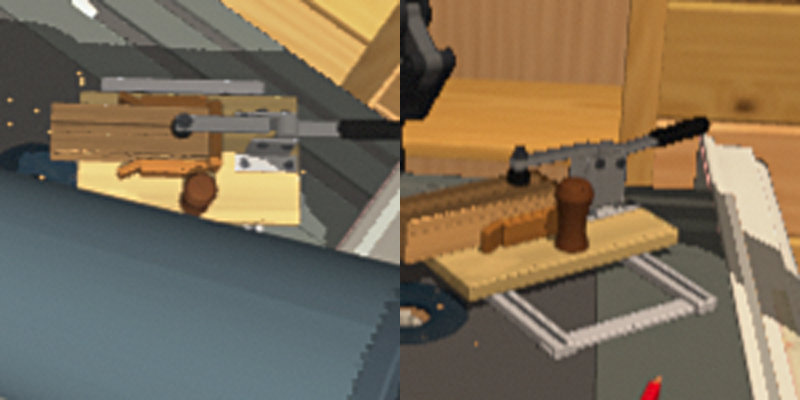

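The sled is up against the far stop, where it stalled at 16–20 N. The rail is seated and the clamp is down, and the arm is clear of everything.

```bash
python3 -c "
from plant import order
print(order.finish_job())"
```

```text
the job is handed in; nothing more can be done
None
```

The rail is against the end stop, the clamp is snapped down on it, the sled is pushed home until it stalled at the far stop, and the job is handed in; no verdict was returned.

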